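# Slide the dish away through the gap

## Task

The terracotta dish is standing in front of the drawer and blocks it. Without picking it up, push it along the counter with your fingertips, from the outside, through the narrow gap between the drawer unit and the marble mortar, until the whole dish is past the narrowest point of the gap but does not yet stick out behind the drawer unit. Leave it there straight alongside the unit, keep it flat on the tiles all the way, and leave the drawer shut and the other things on the counter where they are.

Things in the scene. Friction and masses are not known exactly. Their poses are not given: they have to be found in the camera images.
- dish: Open rectangular terracotta dish, 115 mm long (x), 92 wide (y), 42 high, outer walls vertical, 8 mm thick, plan corners of 14 mm radius, about 0.5 kg, loose. Origin: centre of the underside. At the start its x axis is within 0.35 rad of the drawer unit's and its -x end is nearest the robot. Two spread fingertips push it stably; it stops when the push stops.
- drawer_unit: Low wooden box with one drawer, 260 mm deep (x), 200 wide (y), 62 high; immovable. Origin: on the counter at its front corner beside the gap. Its flat side wall y = 0, x = 0 to 260 mm, is one side of the gap; the box lies on its +y side, the gap on -y. The drawer front is its plane x = 0, facing -x to the robot; a steel handle sticks out 19 mm between y = 51 and 149 mm, 28 mm up.
- mortar: Round straight-sided marble mortar, 110 mm diameter, 62 mm high; immovable. It stands on the other (-y) side of the gap. Origin: centre of the underside; axes parallel to the drawer unit's. The gap is narrowest, 98 to 101 mm, abreast of its centre. Its pestle leans out to about 125 mm height on the side away from the gap.
- drawer (a joint): How far the drawer is pulled out, in m: 0 is shut. It is shut at the start.
- spice_jar: Screw-top clear plastic spice jar with a black ribbed cap, 47 mm diameter, 92 mm high, loose, standing upright in front of the mortar, about 50 mm to the right of the dish's way into the gap as the robot sees it. Origin: centre of the underside.
- pan_lid: Pale enamelled saucepan lid, 178 mm diameter, knob on top 48 mm high, lying loose to the right of the mortar as the robot sees it. Origin: centre of the underside.
- ladle: Copper-toned ladle, bowl 90 mm diameter and 36 mm high, handle about 250 mm long towards the robot, lying loose to the left of the dish. Origin: underside of the bowl.
- tongs: Stainless kitchen tongs with a latch ring, 245 mm long, 45 mm wide, up to 35 mm high, lying loose to the right of the spice jar. Origin: on the counter between the arms, 65 mm from the tips, which point away from the robot.
- tea_glass: Small tea glass, 56 mm diameter, 85 mm high, standing loose on the drawer unit. Origin: centre of the underside.
- sugar_bowl: Small white bowl, 76 mm diameter, 45 mm high, standing loose on the drawer unit. Origin: centre of the underside.

How it is judged:
On the way:
1. the dish is in the gap, between drawer unit and mortar (x of dish in the frame of mortar between -0.045 and 0.045 m and y of dish in the frame of drawer_unit between -0.06 and -0.04 m), for 0.1 s.
At the end, for the whole second after the job is handed in: The dish is still and flat on the counter, its centre over 57.5 mm past the mortar's centre along the gap, under 205 mm behind the drawer front, 40 to 75 mm from the drawer unit's side wall, parallel to it within 0.15 rad; the drawer is shut within 8 mm (x of dish in the frame of mortar above 0.0575 m and x of dish in the frame of drawer_unit below 0.205 m and y of dish in the frame of drawer_unit between -0.075 and -0.04 m and angle between the x axis of dish and the x axis of drawer_unit, either way round below 0.15 rad and height (world z) of dish below 0.004 m and angle between dish's own z axis and vertical below 0.05 rad and linear speed of dish below 0.01 m/s and value of joint drawer below 0.008 m); the robot touches nothing.
It fails at once if the dish is lifted off the counter or tipped (height (world z) of dish above 0.008 m or angle between dish's own z axis and vertical above 0.15 rad).
It fails at once if the fingers reach in over the dish's wall to pinch or hook it (x of the grasp point in the frame of dish between -0.055 and 0.055 m and y of the grasp point in the frame of dish between -0.043 and 0.043 m and z of the grasp point in the frame of dish below 0.052 m).
It fails at once if the drawer is pulled open (value of joint drawer above 0.015 m).
It fails at once if another thing on the counter is disturbed (distance of any of spice_jar, pan_lid, ladle, tongs, tea_glass, sugar_bowl from where it was at the start of the episode above 0.02 m).
It also fails if it takes over 58 s, if anything falls off the work surface, if the arm or the gripper's body presses on something with over 40 N, if the wrist force passes 120 N, or if a joint passes its speed limit or range.

## Robot

A 6-joint arm with a two-finger parallel gripper is mounted at the origin on the work surface. World frame = base frame: x ahead of the robot, y to its left, z up, the work surface at z = 0. Lengths are in m, angles in rad, forces in N, time in s.
With the tool pointing down it reaches from about 0.3 to 0.775 m from the base axis. Payload 14.6 kg.
Tool frame: the origin (TCP) lies on the centre line of the jaws, within the pads' length; the fingertips stand 25 mm ahead of it and the grasp point (between the pads) lies 6 mm ahead of it (ctrl.tip_reach is the distance from the TCP to the fingertips, in m); z points along the fingers, y is the line along which they close (so a half turn about z gives the same grasp; the last joint's range is limited). The gripper opens to 94 mm and grips with 3 to 60 N. Pads are 16 mm wide; open, the fingers measure 119 mm over their backs; the gripper's body (75 mm by 177 mm) begins 78 mm behind the grasp point.
Start: joints at [1.078, 0.3, 1.521, -0, 1.321, -0.067], TCP at [0.227, 0.501, 0.21] pointing down, gripper open.
Joint ranges: [-3.03, 3.03], [-0.79, 2.21], [0.23, 2.52], [-1.04, 4.18], [0, 3.07], [-2.55, 2.55]. Speed limits (rad/s): [2.22, 2.22, 2.57, 3.14, 3.14, 3.14].

## Interface

Orientations are given as [roll, pitch, yaw] about the fixed x, y, z axes, in that order (R = Rz(yaw) Ry(pitch) Rx(roll)).
In Python, from station import ctrl gives the robot as it stands. The module is installed in compiled form; this text tells all that it offers.
- The arm moves only by the tool apply_moves, never from a script. Its argument "deltas" is a list of rows, each a list of 7 numbers: the closure in counts, from 0 (fully open) to 255 (shut), then the shift along the world's x, y, z in cm, then the turn, a rotation vector about the world's x, y, z in rad. In form: [[jaw, tx, ty, tz, ax, ay, az], ...]. A call has 1 to 10 rows; each row shifts and turns the commanded pose from where the row before left it; what a row does not reach is not made up. A row lasts 1/10 s, in which the tool goes at most 50 mm and 8.59 degrees, less where a joint would pass 70% of its speed; a pose out of reach is approached as far as the arm can. A call with a gripper value outside its range is refused whole. The fingers move at their own pace and stop on an object; "grip_force" is the grip in N (left out, the last holds). Time passes only in rows, so rows that do not move let the fingers close. It gives the time, the measured TCP pose, the force, the opening and the grip force at its end, in the units of the state.
- ctrl.get_obs(): the state, without advancing time (a new reading comes with each control period).
- ctrl.camera(name): name is "scene" or "top" or "wrist"; returns a dict with "img" (400x640x3 uint8, red, green, blue), "K" (3x3 intrinsics, pixels), "pose" (4x4, takes a point from camera to world coordinates); the wrist camera has in their place "hand_eye" (4x4, takes a point from camera to tool coordinates, whose origin is the TCP and whose axes are the flange's). Camera axes: x right, y up, looking along -z (the intrinsics and any distortion apply to the point x, -y, -z); pixel columns grow to the right and rows downward; lengths in m; the calibration is good to about 2 mm. A picture is of the moment at which its call begins: read the wrist's pose just before it. There is no depth.
- ctrl.hand_in(): hands the job in; it is judged then, once.
The state is a dict: "time_s": time; "qpos": joint angles; "joint_vel": joint speeds; "tau": joint torques, N m; "ee_pos": TCP position; "eef_rot": TCP orientation; "force": force on the tool from outside, world axes, zero at the start; "moment": the same for the moment, N m; "grip_width": finger opening in m; "grip_force": force on a finger pad.
Only numpy, scipy, OpenCV 4.12 (cv2) and the standard library are available. Lean on these libraries where they do the work, as an engineer would, in place of code of your own. Each camera call takes 0.05 s, during which the arm holds its last target. There are 200 camera calls.

## Working session

There is one attempt and no reset: what is moved stays moved. The work goes in short steps, Python scripts to look and compute and a tool call to move; the robot and the scene stay as the last step left them, time stands still between calls to the robot, and variables do not carry over. Pictures are saved under pics/ and viewed, at most 10 in all, crops included, and the job is handed in when it is done.

Besides the shell and the picture viewer there is one more tool, called after "Emit:" by a JSON object that holds its "fn" and its "kwargs", one argument or row to a line. apply_moves: Moves the arm, as the interface text tells. Its arguments: {"type":"object","properties":{"deltas":{"type":"array"},"grip_force":{"type":"number"}},"required":["deltas"]}

```bash
mkdir -p pics; cat > h.py <<'E'
import numpy as np, cv2
from station import ctrl
def ray(c,uv,pose=None):
    P=c["pose"] if pose is None else pose
    K=c["K"]; d=np.array([(uv[0]-K[0,2])/K[0,0],-(uv[1]-K[1,2])/K[1,1],-1.])
    return P[:3,3],P[:3,:3]@d
def onz(c,uv,z,pose=None):
    o,d=ray(c,uv,pose); return o+d*(z-o[2])/d[2]
def proj(c,p):
    P=c["pose"]; q=P[:3,:3].T@(np.array(p)-P[:3,3]); K=c["K"]
    return np.array([K[0,2]+K[0,0]*q[0]/-q[2],K[1,2]-K[1,1]*q[1]/-q[2]])
E
python3 - <<'E'
from h import *
import pickle
for n in("top","scene"):
    c=ctrl.camera(n); cv2.imwrite(f"pics/{n}0.png",c["img"][...,::-1]); pickle.dump(c,open(n+"0.pkl","wb"))
    print(n,{k:(v.shape if k=="img" else v) for k,v in c.items()})
print(ctrl.get_obs(),ctrl.tip_reach)
E
```

```text
top {'img': (400, 640, 3), 'K': array([[489.87719083,   0.        , 322.01764982],
       [  0.        , 489.87719083, 205.79393584],
       [  0.        ,   0.        ,   1.        ]]), 'pose': array([[ 0.02670553,  0.98713779, -0.15762551,  0.40799255],
       [-0.99929579,  0.03051994,  0.02182804,  0.0715768 ],
       [ 0.02635801,  0.15693158,  0.98725768,  1.18025495],
       [ 0.        ,  0.        ,  0.        ,  1.        ]])}
scene {'img': (400, 640, 3), 'K': array([[502.7695391 ,   0.        , 320.33622538],
       [  0.        , 502.7695391 , 202.85920297],
       [  0.        ,   0.        ,   1.        ]]), 'pose': array([[ 0.16761816, -0.55710354,  0.81335097,  1.55179854],
       [ 0.98569175,  0.10958   , -0.12807809, -0.11215737],
       [-0.01777424,  0.82318156,  0.56749996,  0.73524019],
       [ 0.        ,  0.        ,  0.        ,  1.        ]])}
{'time_s': 0.1, 'qpos': array([ 1.07842781e+00,  3.00412885e-01,  1.52148731e+00, -6.30334728e-05,
        1.32068990e+00, -6.65915717e-02]), 'joint_vel': array([-0.00168046, -0.00050061, -0.00139078,  0.00030981, -0.00102708,
        0.0008804 ]), 'tau': array([-1.59508098e-03, -5.32637787e+01, -3.53282726e+01,  7.08582345e-02,
        2.34507979e-02, -3.44784723e-05]), 'ee_pos': array([0.22707614, 0.50069722, 0.20905793]), 'eef_rot': array([-3.14059336e+00, -5.45055103e-06,  2.71583133e+00]), 'force': array([-0.70636925, -0.50657197,  0.56510618]), 'moment': array([0.04373511, 0.01015596, 0.02703031]), 'grip_force': 0.0, 'grip_width': 0.09412753407557212} 0.025
```

View pics/top0.png

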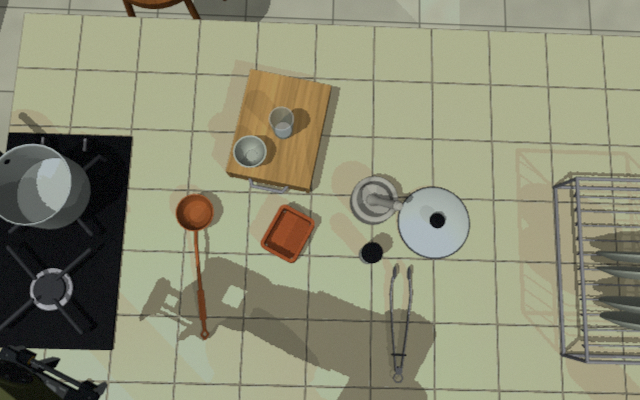

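View pics/scene0.png

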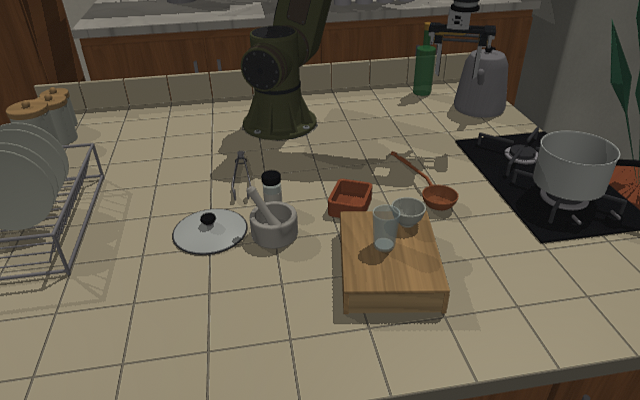

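The top view shows the drawer unit (top corners about (251,70), (331,85), (311,190), (228,174)), the dish at (288,233), the mortar at (374,199), the jar at (372,252) and the ladle at (195,212). Next I'll measure them.

```bash
cat > m.py <<'E'
from h import *
import sys,pickle
def biggest(m):
    cs,_=cv2.findContours(m,cv2.RETR_EXTERNAL,cv2.CHAIN_APPROX_NONE); return cs
def dish(c,z=.042,rim=True):
    hsv=cv2.cvtColor(c["img"],cv2.COLOR_RGB2HSV)
    m=(((hsv[...,0]<12)|(hsv[...,0]>172))&(hsv[...,1]>130)&(hsv[...,2]>50)).astype(np.uint8)*255
    out=[]
    for k in biggest(m):
        a=cv2.contourArea(k)
        if a<700: continue
        p=np.array([onz(c,u,z)[:2] for u in k[:,0,:].astype(float)])
        out.append((a,k[:,0].mean(0),p))
    return out
E
python3 - <<'E'
from m import *
c=pickle.load(open("top0.pkl","rb"))
for a,cen,p in dish(c):
    r=cv2.minAreaRect((p*1000).astype(np.float32)); print(a,cen,r)
hsv=cv2.cvtColor(c["img"],cv2.COLOR_RGB2HSV)
for uv in [(270,150),(300,170),(318,150),(325,120),(288,233),(374,185),(195,212),(360,205),(340,220)]: print(uv,hsv[uv[1],uv[0]])
m=((hsv[...,0]>8)&(hsv[...,0]<20)&(hsv[...,1]>100)).astype(np.uint8)*255
m[:60]=0;m[200:]=0;m[:,:215]=0;m[:,345:]=0
m=cv2.morphologyEx(m,cv2.MORPH_OPEN,np.ones((3,3)))
k=max(biggest(m),key=cv2.contourArea)
k=cv2.convexHull(k)
p=np.array([onz(c,u,.062)[:2] for u in k[:,0].astype(float)])
print("unit",cv2.contourArea(k),cv2.minAreaRect((p*1000).astype(np.float32)),cv2.boxPoints(cv2.minAreaRect(k)))
ov=cv2.resize(c["img"][50:290,170:470][...,::-1],None,fx=2.5,fy=2.5,interpolation=cv2.INTER_CUBIC)
cv2.polylines(ov,[((k-[170,50])*2.5).astype(int)],True,(255,0,0),1)
cv2.imwrite("pics/crop.png",ov)
E
```

```text
1831.5 [287.72108844 233.40816327] ((523.0430908203125, 125.08008575439453), (92.11640167236328, 115.20221710205078), 63.16752243041992)
805.5 [195.63318777 214.82532751] ((560.2239990234375, 338.827880859375), (99.82746124267578, 84.46998596191406), 42.21453094482422)
(270, 150) [ 18 135 104]
(300, 170) [ 18 133 169]
(318, 150) [22 72 92]
(325, 120) [ 23  68 102]
(288, 233) [  9 181 144]
(374, 185) [ 33  18 153]
(195, 212) [ 11 172 156]
(360, 205) [35 17 91]
(340, 220) [ 25  53 170]
unit 8629.0 ((767.1405029296875, 153.725341796875), (200.00169372558594, 267.8133239746094), 79.88493347167969) [[225.64879 174.63904]
 [248.59514  67.55608]
 [331.50244  85.32193]
 [308.5561  192.40488]]
```

View pics/crop.png

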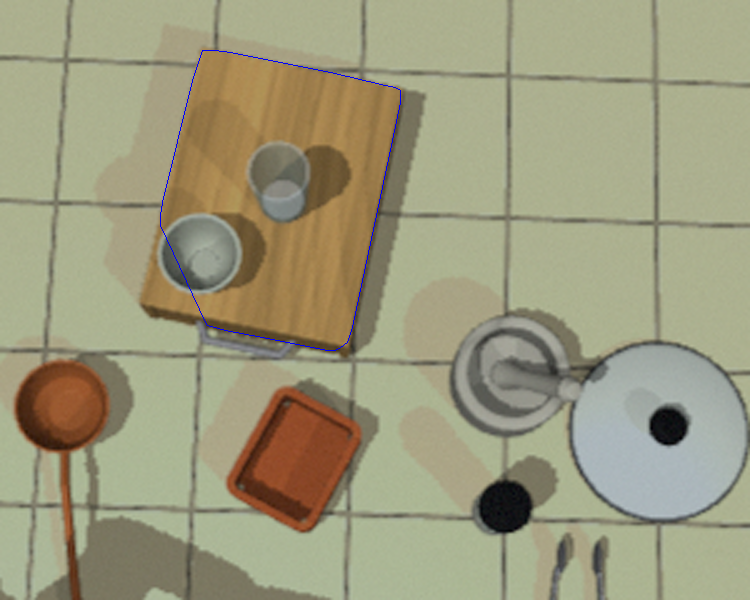

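```bash
python3 - <<'E'
from m import *
c=pickle.load(open("top0.pkl","rb"))
img=c["img"]; g=cv2.GaussianBlur(img,(3,3),0).astype(float)
hsv=cv2.cvtColor(img,cv2.COLOR_RGB2HSV)
# right edge: per row, saturation/hue drop
rows=range(95,182,3); pts=[]
s=hsv[...,1].astype(float)
for r in rows:
    x0=int(331-(r-85)*(331-309)/(190-85)); seg=g[r,x0-8:x0+9,0]-g[r,x0-8:x0+9,2]  # R-B
    d=np.abs(np.diff(seg)); pts.append((x0-8+np.argmax(d)+.5,r))
P=np.array([onz(c,u,.062)[:2] for u in pts]); 
vx,vy,x,y=cv2.fitLine((P*1000).astype(np.float32),cv2.DIST_HUBER,0,.01,.01).ravel()
print("side",np.degrees(np.arctan2(vy,vx)),x,y, "res",np.round((P*1000-[x,y])@[-vy,vx],1))
th=np.arctan2(vy,vx); th=th if abs(th)<1.5 else th-np.pi*np.sign(th)
# mortar: grey low sat, near (374,200)
ge=cv2.cvtColor(img,cv2.COLOR_RGB2GRAY)
m=((hsv[...,1]<38)&(hsv[...,2]>60)).astype(np.uint8)*255
m[:165]=0;m[235:]=0;m[:,:340]=0;m[:,398:]=0
k=max(biggest(m),key=cv2.contourArea)
pk=k[:,0].astype(float); pk=pk[pk[:,0]<392]
# floor-plane & rim-plane fits
for z in(.062,0.):
    q=np.array([onz(c,u,z)[:2] for u in pk]); e=cv2.minEnclosingCircle((q*1000).astype(np.float32)); print("mortar",z,e)
print("bbox",cv2.boundingRect(k))
for n,a in (("jar",(372,252)),):
    mm=((hsv[...,2]<45)).astype(np.uint8)*255; mm[:235]=0;mm[270:]=0;mm[:,:355]=0;mm[:,390:]=0
    kk=max(biggest(mm),key=cv2.contourArea); q=np.array([onz(c,u,.092)[:2] for u in kk[:,0].astype(float)]); print("jar",cv2.minEnclosingCircle((q*1000).astype(np.float32)))
# front corner, unit corners
for uv in[(330.5,86),(309.5,189.5),(227,172)]: print(uv,onz(c,uv,.062))
o=cv2.resize(img[160:280,330:430][...,::-1],None,fx=5,fy=5,interpolation=cv2.INTER_CUBIC)
cv2.polylines(o,[((k-[330,160])*5).astype(int)],True,(0,0,255),1); cv2.imwrite("pics/mort.png",o)
E
```

```text
side -10.098292 751.3692 56.000183 res [-1.2 -0.4  0.5  1.3 -0.2  0.6 -0.9 -0.   0.8 -0.7  0.1  1.  -0.5  0.3
  1.1 -0.4  0.5 -1.  -0.2  0.6 -0.8 -0.   0.8 -0.7  0.1  1.  -0.5  0.3
 -1.2]
mortar 0.062 ((603.646728515625, -72.21556854248047), 58.50773239135742)
mortar 0.0 ((614.4945068359375, -80.18791961669922), 61.75154113769531)
bbox (350, 176, 48, 50)
jar ((480.80999755859375, -65.51749420166016), 23.298664093017578)
(330.5, 86) [0.87900687 0.03423842 0.062     ]
(309.5, 189.5) [0.62394463 0.07694978 0.062     ]
(227, 172) [0.65925288 0.26992902 0.062     ]
```

View pics/mort.png

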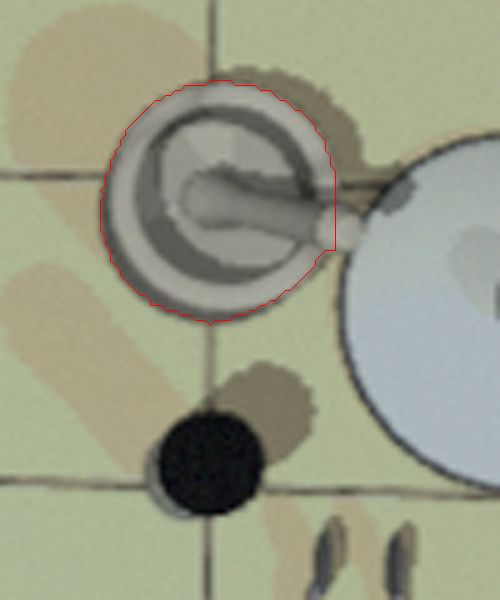

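The light mortar rim is centred at about pixel (374.4,198.8). The dish sits at about (0.523,0.125) with yaw −26.8°. The unit's yaw is −10.1° and its origin is about (0.6235,0.0785), which puts the dish in the unit frame at x'=−107, y'=+28 mm. I'll push it sideways first, with the finger line parallel to the unit's x axis, then push it through the gap.

Emit:
{"fn": "apply_moves", "kwargs": {
  "deltas": [
    [92,3.11,-2.9,0,0,0,-0.132],
    [92,3.11,-2.9,0,0,0,-0.132],
    [92,3.11,-2.9,0,0,0,-0.132],
    [92,3.11,-2.9,0,0,0,-0.132],
    [92,3.11,-2.9,0,0,0,-0.132],
    [92,3.11,-2.9,0,0,0,-0.132],
    [92,3.11,-2.9,0,0,0,-0.132],
    [92,3.11,-2.9,0,0,0,-0.132],
    [92,3.11,-2.9,0,0,0,-0.132],
    [92,3.11,-2.9,0,0,0,-0.132]
  ]
}}

```text
time_s: 1.1
ee_pos: [0.5392, 0.2094, 0.2093]
eef_rot: [-3.141, 0.0, 1.39]
force: [0.6, 0.5, -0.8]
grip_width: 0.0604
grip_force: 0.0
```

Emit:
{"fn": "apply_moves", "kwargs": {
  "deltas": [
    [92,0,0,0,0,0,0],
    [92,0,0,0,0,0,0],
    [92,0,0,0,0,0,0]
  ]
}}

```text
time_s: 1.4
ee_pos: [0.5376, 0.2115, 0.2094]
eef_rot: [-3.141, 0.0, 1.398]
force: [-0.0, 0.6, 0.9]
grip_width: 0.0604
grip_force: 0.0
```

Emit:
{"fn": "apply_moves", "kwargs": {
  "deltas": [
    [92,0,0,-3,0,0,0],
    [92,0,0,-3,0,0,0],
    [92,0,0,-3,0,0,0],
    [92,0,0,-3,0,0,0],
    [92,0,0,-3,0,0,0],
    [92,0,0,-1.5,0,0,0],
    [92,0,0,-0.7,0,0,0],
    [92,0,0,0,0,0,0]
  ]
}}

```text
time_s: 2.2
ee_pos: [0.538, 0.2113, 0.0376]
eef_rot: [-3.141, 0.0, 1.397]
force: [-0.3, 0.7, 1.0]
grip_width: 0.0599
grip_force: 0.0
```

```bash
cat > s.py <<'E'
from m import *
th=np.radians(-10.1); O=np.array([623.5,78.5]); u=np.array([np.cos(th),np.sin(th)]); v=np.array([-u[1],u[0]])
def look(save=None):
    c=ctrl.camera("top")
    for a,cen,p in dish(c):
        (x,y),(w,h),an=cv2.minAreaRect((p*1000).astype(np.float32))
        if y>250: continue
        r=np.array([x,y])-O
        ang=(an if w>h else an+90)-(-10.1); ang=(ang+90)%180-90
        print("dish size %.0f %.0f  x' %.1f y' %.1f rel deg %.1f"%(w,h,r@u,r@v,ang))
    s=ctrl.get_obs(); r=s["ee_pos"][:2]*1000-O
    print("tcp x' %.1f y' %.1f z %.1f"%(r@u,r@v,s["ee_pos"][2]*1000),"t",s["time_s"],np.round(s["force"],1),"rot",np.round(s["eef_rot"],3))
    if save: cv2.imwrite("pics/"+save,cv2.resize(c["img"][50:290,170:470][...,::-1],None,fx=2.5,fy=2.5))
    return c
E
python3 -c "
from s import *
look('a.png')"
```

```text
dish size 92 114  x' -107.1 y' 28.5 rel deg -16.4
tcp x' -107.0 y' 115.8 z 38.5 t 2.25 [ 0.3  0.2 -0.1] rot [ 3.141 -0.     1.396]
```

View pics/a.png

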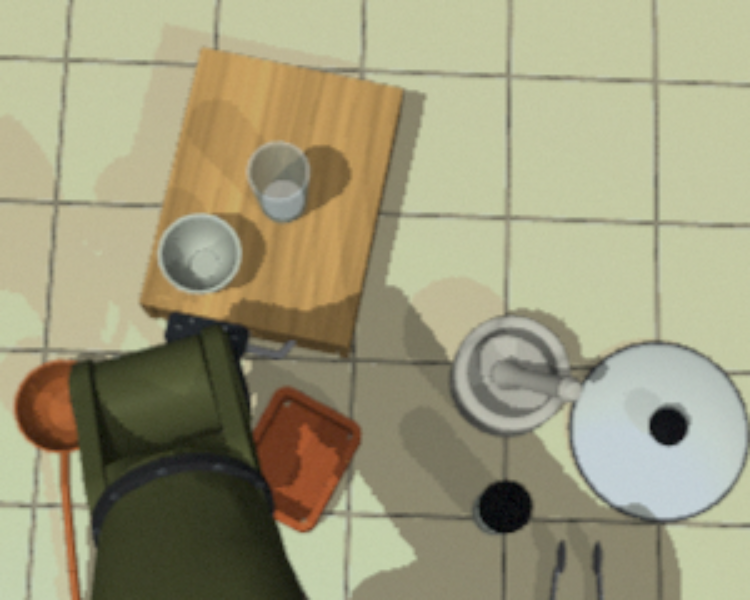

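The gripper is down to the left of the dish and clear of it. Now the sideways push.

Emit:
{"fn": "apply_moves", "kwargs": {
  "deltas": [
    [92,-0.175,-0.985,0,0,0,0],
    [92,-0.175,-0.985,0,0,0,0],
    [92,-0.175,-0.985,0,0,0,0],
    [92,-0.14,-0.79,0,0,0,0],
    [92,-0.14,-0.79,0,0,0,0],
    [92,-0.14,-0.79,0,0,0,0],
    [92,-0.14,-0.79,0,0,0,0],
    [92,-0.14,-0.79,0,0,0,0],
    [92,-0.14,-0.79,0,0,0,0],
    [92,0,0,0,0,0,0]
  ]
}}

```text
time_s: 3.25
ee_pos: [0.5243, 0.1327, 0.0374]
eef_rot: [-3.141, 0.001, 1.395]
force: [-0.3, -0.5, -0.3]
grip_width: 0.0604
grip_force: 0.0
```

```bash
python3 -c "
from s import *
look()"
```

```text
dish size 119 49  x' -91.4 y' -49.6 rel deg 11.9
tcp x' -107.2 y' 36.4 z 37.3 t 3.3 [ 0.5 -0.  -0.4] rot [-3.141e+00  1.000e-03  1.395e+00]
```

Emit:
{"fn": "apply_moves", "kwargs": {
  "deltas": [
    [92,-0.14,-0.79,0,0,0,0],
    [92,-0.14,-0.79,0,0,0,0],
    [92,-0.14,-0.79,0,0,0,0],
    [92,-0.09,-0.49,0,0,0,0],
    [92,0,0,0,0,0,0],
    [92,0.35,1.97,0,0,0,0],
    [92,0.35,1.97,0,0,0,0],
    [92,0,0,4,0,0,0],
    [92,-2,2,4,0,0,0],
    [92,-4,2,4,0,0,0]
  ]
}}

```text
time_s: 4.3
ee_pos: [0.4733, 0.1818, 0.1526]
eef_rot: [3.141, -0.0, 1.395]
force: [0.3, 0.7, 0.5]
grip_width: 0.0602
grip_force: 0.0
```

Emit:
{"fn": "apply_moves", "kwargs": {
  "deltas": [
    [60,-4,2,3,0,0,0.13],
    [60,-4,2,0,0,0,0.13],
    [60,-3,2,0,0,0,0.13],
    [60,-2,0,0,0,0,0.13],
    [60,0,0,0,0,0,0.13]
  ]
}}

```text
time_s: 4.8
ee_pos: [0.3441, 0.2403, 0.179]
eef_rot: [3.141, 0.0, 2.053]
force: [-1.0, -0.3, -0.6]
grip_width: 0.0721
grip_force: 0.0
```

```bash
python3 -c "
from s import *
look('b.png')"
```

```text
dish size 91 116  x' -93.6 y' -50.6 rel deg -0.1
tcp x' -302.5 y' 110.4 z 179.0 t 4.85 [ 0.2  0.2 -0.2] rot [3.141 0.    2.061]
```

View pics/b.png

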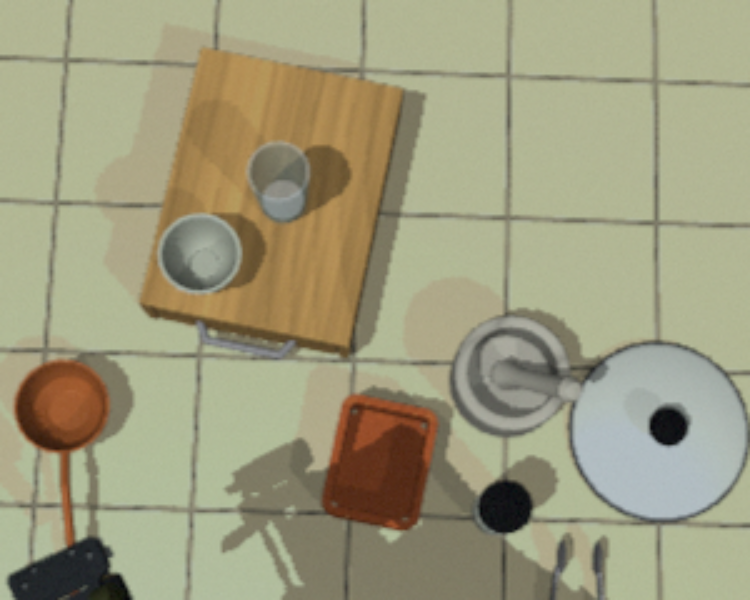

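Emit:
{"fn": "apply_moves", "kwargs": {
  "deltas": [
    [136,1.4,-2.59,0,0,0,0.129],
    [136,1.4,-2.59,0,0,0,0.129],
    [136,1.4,-2.59,0,0,0,0.129],
    [136,1.4,-2.59,0,0,0,0.129],
    [136,1.4,-2.59,0,0,0,0.129],
    [136,1.4,-2.59,0,0,0,0.129],
    [136,1.4,-2.59,0,0,0,0.129],
    [136,0,0,0,0,0,0],
    [136,0,0,0,0,0,0],
    [136,0,0,0,0,0,0]
  ]
}}

```text
time_s: 5.85
ee_pos: [0.4437, 0.0591, 0.1787]
eef_rot: [-3.141, -0.0, 2.946]
force: [0.1, -1.0, 0.0]
grip_width: 0.044
grip_force: 0.0
```

```bash
python3 -c "
from s import *
look()"
```

```text
dish size 90 69  x' -69.9 y' -49.9 rel deg -89.6
tcp x' -173.6 y' -50.5 z 178.8 t 5.9 [ 0.5 -0.4  0.6] rot [ 3.142 -0.     2.947]
```

Emit:
{"fn": "apply_moves", "kwargs": {
  "deltas": [
    [136,0,0,-3,0,0,0.018],
    [136,0,0,-3,0,0,0],
    [136,0,0,-3,0,0,0],
    [136,0,0,-3,0,0,0],
    [136,0,0,-1.5,0,0,0],
    [136,0,0,-0.7,0,0,0],
    [136,0,0,0,0,0,0]
  ]
}}

```text
time_s: 6.6
ee_pos: [0.4436, 0.0591, 0.0364]
eef_rot: [-3.141, -0.001, 2.967]
force: [-0.3, 0.1, 0.3]
grip_width: 0.0439
grip_force: 0.0
```

Emit:
{"fn": "apply_moves", "kwargs": {
  "deltas": [
    [136,0.79,-0.14,0,0,0,0],
    [136,0.79,-0.14,0,0,0,0],
    [136,0.79,-0.14,0,0,0,0],
    [136,0.79,-0.14,0,0,0,0],
    [136,0.79,-0.14,0,0,0,0],
    [136,0.79,-0.14,0,0,0,0],
    [136,0.79,-0.14,0,0,0,0],
    [136,0.79,-0.14,0,0,0,0],
    [136,0,0,0,0,0,0]
  ]
}}

```text
time_s: 7.5
ee_pos: [0.5084, 0.0472, 0.0368]
eef_rot: [3.141, 0.001, 2.966]
force: [0.6, 0.1, 0.7]
grip_width: 0.0434
grip_force: 0.0
```

```bash
python3 -c "
from s import *
look('c.png')"
```

```text
tcp x' -108.3 y' -51.0 z 36.7 t 7.55 [ 0.1  0.6 -0.2] rot [3.142e+00 1.000e-03 2.967e+00]
```

View pics/c.png

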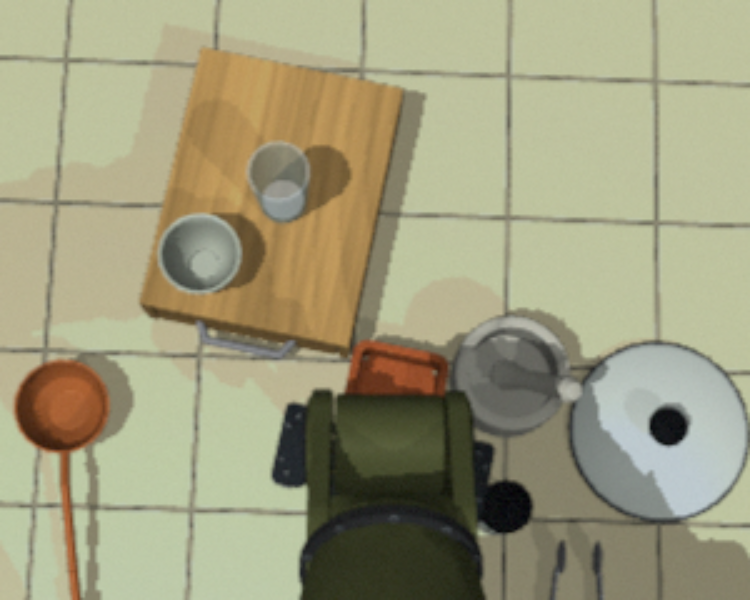

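The dish front is at the gap entrance. It spans crop pixels x ≈ 350–447, with the wall corner at ≈350 and the mortar rim at ≈453. I'll check the side clearances numerically.

```bash
sed -i 's/a<700/a<150/' m.py; cat >> s.py <<'E'
def vis():
    c=ctrl.camera("top")
    for a,cen,p in dish(c):
        q=p*1000-O; q=np.c_[q@u,q@v]
        if q[:,1].min()>20 or q[:,1].min()<-120: continue
        f=q[:,0].max(); print("area",a,"front x' %.1f  y' all %.1f %.1f"%(f,q[:,1].min(),q[:,1].max()))
        L=q[(q[:,1]>-35-0)&(q[:,0]>f-14)];
        F=q[(abs(q[:,1]+50)<28)&(q[:,0]>f-8)]
        print("front slope deg %.1f"%np.degrees(np.arctan(-np.polyfit(F[:,1],F[:,0],1)[0])))
    s=ctrl.get_obs(); r=s["ee_pos"][:2]*1000-O
    print("tcp x' %.1f y' %.1f"%(r@u,r@v),"t",s["time_s"],np.round(s["force"],1))
E
python3 -c "
from s import *
vis()"
```

```text
area 671.0 front x' 17.7  y' all -95.2 -3.9
front slope deg 0.5
tcp x' -108.7 y' -51.0 t 7.6 [-0.1 -0.2 -0.1]
```

Emit:
{"fn": "apply_moves", "kwargs": {
  "deltas": [
    [136,0.59,-0.105,0,0,0,0],
    [136,0.59,-0.105,0,0,0,0],
    [136,0.59,-0.105,0,0,0,0],
    [136,0.59,-0.105,0,0,0,0],
    [136,0.59,-0.105,0,0,0,0],
    [136,0.59,-0.105,0,0,0,0],
    [136,0.59,-0.105,0,0,0,0],
    [136,0.59,-0.105,0,0,0,0],
    [136,0,0,0,0,0,0]
  ]
}}

```text
time_s: 8.5
ee_pos: [0.5553, 0.0389, 0.0369]
eef_rot: [3.141, 0.001, 2.967]
force: [0.2, 0.8, 0.4]
grip_width: 0.0436
grip_force: 0.0
```

```bash
python3 -c "
from s import *
vis()"
```

```text
area 423.0 front x' 65.3  y' all -94.8 -4.8
front slope deg 0.3
tcp x' -60.5 y' -50.9 t 8.55 [ 0.  -0.5  0.3]
```

Emit:
{"fn": "apply_moves", "kwargs": {
  "deltas": [
    [136,0.59,-0.105,0,0,0,0],
    [136,0.59,-0.105,0,0,0,0],
    [136,0.59,-0.105,0,0,0,0],
    [136,0.59,-0.105,0,0,0,0],
    [136,0.59,-0.105,0,0,0,0],
    [136,0.59,-0.105,0,0,0,0],
    [136,0.59,-0.105,0,0,0,0],
    [136,0.59,-0.105,0,0,0,0],
    [136,0,0,0,0,0,0]
  ]
}}

```text
time_s: 9.45
ee_pos: [0.6026, 0.0304, 0.0367]
eef_rot: [3.141, 0.001, 2.967]
force: [-0.2, 0.8, 0.2]
grip_width: 0.0441
grip_force: 0.0
```

Emit:
{"fn": "apply_moves", "kwargs": {
  "deltas": [
    [136,0.59,-0.105,0,0,0,0],
    [136,0.59,-0.105,0,0,0,0],
    [136,0.59,-0.105,0,0,0,0],
    [136,0.59,-0.105,0,0,0,0],
    [136,0.59,-0.105,0,0,0,0],
    [136,0.59,-0.105,0,0,0,0],
    [136,0.59,-0.105,0,0,0,0],
    [136,0.3,-0.05,0,0,0,0],
    [136,0,0,0,0,0,0]
  ]
}}

```text
time_s: 10.35
ee_pos: [0.6464, 0.0227, 0.0368]
eef_rot: [3.142, 0.001, 2.967]
force: [0.1, 0.7, -0.2]
grip_width: 0.0438
grip_force: 0.0
```

```bash
python3 -c "
from s import *
vis()"
```

```text
tcp x' 32.2 y' -50.9 t 10.4 [0.3 0.7 0.1]
```

Back straight out along the gap, rise, and move clear to look.

Emit:
{"fn": "apply_moves", "kwargs": {
  "deltas": [
    [136,-0.98,0.175,0,0,0,0],
    [136,-1.97,0.35,0,0,0,0],
    [136,-2.95,0.525,0,0,0,0],
    [136,-2.95,0.525,0,0,0,0],
    [136,-2.95,0.525,0,0,0,0],
    [136,-2.95,0.525,3,0,0,0],
    [136,-1,1,4,0,0,0],
    [136,-2,3,4,0,0,0],
    [136,-2,4,3,0,0,0],
    [136,-2,4,0,0,0,0]
  ]
}}

```text
time_s: 11.4
ee_pos: [0.4321, 0.1654, 0.1759]
eef_rot: [3.138, 0.007, 2.966]
force: [0.1, 0.3, -0.7]
grip_width: 0.0442
grip_force: 0.0
```

Emit:
{"fn": "apply_moves", "kwargs": {
  "deltas": [
    [136,-2,4,0,0,0,0],
    [136,-2,3,0,0,0,0],
    [136,-2,1,0,0,0,0],
    [136,0,0,0,0,0,0],
    [136,0,0,0,0,0,0]
  ]
}}

```text
time_s: 11.9
ee_pos: [0.3715, 0.2441, 0.1721]
eef_rot: [3.141, 0.001, 2.968]
force: [0.2, -0.2, -0.3]
grip_width: 0.0435
grip_force: 0.0
```

```bash
python3 -c "
from s import *
look('d.png')"
```

```text
dish size 92 122  x' 96.3 y' -50.1 rel deg 0.4
tcp x' -276.7 y' 118.6 z 172.0 t 11.95 [-0.4  0.2 -0.5] rot [3.141e+00 1.000e-03 2.967e+00]
```

View pics/d.png

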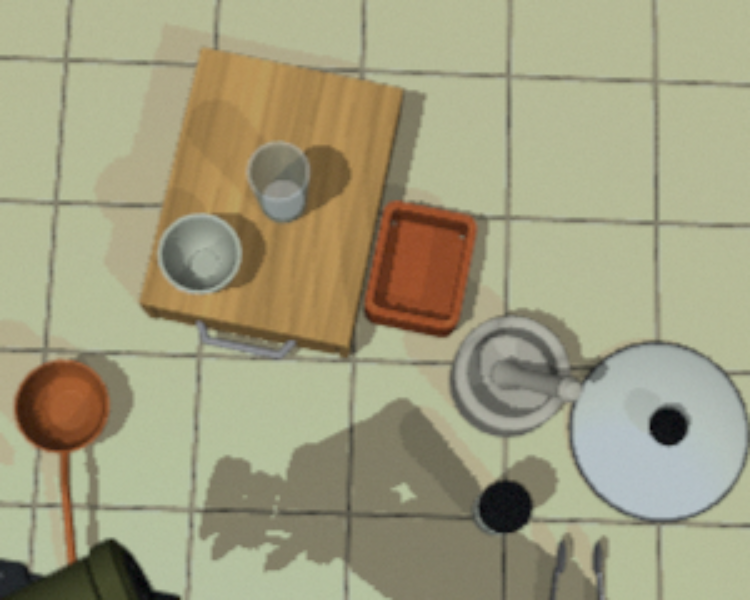

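The dish lies straight alongside the unit and past the mortar, centred at crop pixel (421,268). That is x' ≈ 97 mm, y' ≈ −50 mm, angle ≈ 0.4°. Nothing else has moved and the gripper is clear, so I'll hand in.

```bash
python3 -c "
from station import ctrl
print(ctrl.hand_in())"
```

```text
the job is handed in; nothing more can be done
None
```

I pushed the dish through the gap and handed the job in after about 12 s of robot time; no verdict came back, but the last picture shows it about 88 mm past the mortar's centre, 97 mm behind the drawer front, 50 mm from the side wall and straight within 0.4°, with the drawer shut and no other object visibly moved.

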